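# Hang the rinsed staining jar on its drying peg

## Task

Two grey staining jars stand mouth up on the bench: take the sound one, not the one with the broken wall, lay it on its side on the bench and let go of it, then take it again another way and set it mouth down over the free drying peg, its rim flat on the stand's base plate. Do not let the jar topple or drop, and leave the broken jar, the jar that is already drying and the slide box where they are.

Things in the scene. Friction and masses are not known exactly. Their poses are not given: they have to be found in the camera images.
- jar: The sound jar: square staining jar of grey plastic, a hollow square prism 48 x 48 mm outside and 100 mm tall, walls 4 mm, inside 40 x 40 mm and 92 mm deep, floor 8 mm thick. It starts upright. Origin: centre of its underside; z axis from the floor towards the mouth; x and y square to its side faces. About 0.12 kg.
- jar_mouth (a point): Centre of the sound jar's open mouth, 100 mm from its origin along its z axis; axes as the jar's.
- stand_free: The drying stand with nothing on it, fixed to the bench: steel base plate 110 x 110 x 12 mm with one round upright peg at its centre, 16 mm diameter, standing 60 mm above the plate (tip 72 mm above the bench, tapered to 8 mm over its last 5 mm). Origin: centre of the plate's underside on the bench; z up.
- stand_free_base (a point): Foot of the free peg: centre of the plate's top face, 12 mm above the bench.
- peg_tip (a point): Tip of the free peg, 72 mm above the bench.
- stand_used: A stand just like the free one, fixed to the bench, that already carries an inverted jar.
- jar_used: The jar that is already drying, mouth down on the used stand, same size as the sound jar. Origin: centre of its outer floor, which is now uppermost, 112 mm above the bench; z axis points down to its mouth. Leave it alone.
- jar_chipped: The broken jar, upright on the bench: as the sound jar, but the wall on its +x side is broken off 43 mm above the bench and half of each neighbouring wall at 63 mm; the rest is 100 mm tall. Origin: centre of its underside. Leave it alone.
- slide_box: Closed flat box for slides, blue and white, 90 x 160 x 30 mm, lying on the bench beyond the jars. Origin: centre of its underside. Leave it alone.
There are look-alikes about, which are no part of the job. Leave any green look-alike of the jar alone. Leave any turquoise look-alike of the stand_free alone.

How it is judged:
By the outcome, as a careful person would: the job done as asked, in the order asked, and still so for the second after the job is handed in, with the robot touching nothing.
It also fails if it takes over 64 s, if anything falls off the work surface, if the arm or the gripper's body presses on something with over 40 N, if the wrist force passes 120 N, or if a joint passes its speed limit or range.

## Robot

A 6-joint arm with a two-finger parallel gripper is mounted at the origin on the work surface. World frame = base frame: x ahead of the robot, y to its left, z up, the work surface at z = 0. Lengths are in m, angles in degrees, forces in N, time in s.
With the tool pointing down it reaches from about 0.4 to 0.825 m from the base axis. Payload 7 kg.
Tool frame: the origin (TCP) lies midway between the tips of the shut fingers; the grasp point (between the pads) lies 19 mm behind it (r.grip_depth is the distance from the TCP to the grasp point, in m); z points along the fingers, y is the line along which they close (so a half turn about z gives the same grasp; the last joint's range is limited). The gripper opens to 88 mm and grips with 3 to 60 N. Pads are 19 mm wide; open, the fingers measure 130 mm over their backs; the gripper's body (78 mm by 193 mm) begins 47 mm behind the grasp point.
Start: joints at [-57.462, 20.546, 0.682, 0, -70.136, -16.507], TCP at [0.186, -0.649, 0.227] pointing down, gripper open.
Joint ranges: [-176.03, 176.03], [-82.01, 121.73], [-58.28, 71.71], [-173.87, 95.51], [-174.79, -0.11], [-173.66, 173.66]. Speed limits (degrees/s): [136.94, 136.94, 172.46, 180, 180, 180].

## Interface

Orientations are given as [roll, pitch, yaw] about the fixed x, y, z axes, in that order (R = Rz(yaw) Ry(pitch) Rx(roll)).
In Python, from plant import r, capture, close_job, search_frame, outline_of gives the robot as it stands.
- The arm moves only by the shell command python3 -m creep 'ROWS' [FORCE]. ROWS is JSON, a list of rows, each a list of 7 numbers: the finger opening in mm, from 0 to 87.6, then the shift along the world's x, y, z in units of 25 mm (1.0 is 25 mm), then the turn, a rotation vector about the world's x, y, z in degrees. In form: [[hand, x, y, z, ax, ay, az], ...]. A call has 1 to 8 rows; each row shifts and turns the commanded pose from where the row before left it; what a row does not reach is not made up. A row lasts 1/12 s, in which the tool goes at most 41.7 mm and 7.16 degrees, less where a joint would pass 70% of its speed; a pose out of reach is approached as far as the arm can. A call is refused whole if a number of a shift passes 1 or a number of a turn 7.16, either way. A call with a gripper value outside its range is refused whole. The fingers move at their own pace and stop on an object; FORCE is the grip in N (left out, the last holds). Time passes only in rows, so rows that do not move let the fingers close. It gives the time, the measured TCP pose, the force, the opening and the grip force at its end, in the units of the state.
- r.get_state(): the state, without advancing time (a new reading comes with each control period).
- capture(name): name is "scene" or "top" or "wrist"; returns a dict with "frame" (420x560x3 uint8, red, green, blue), "K" (3x3 intrinsics, pixels), "origin" and "rotation" of the camera in the world. Camera axes: x right, y down, z forward; pixel columns grow to the right and rows downward; lengths in m; the calibration is good to about 2 mm. A picture is of the moment at which its call begins. There is no depth.
- close_job(): hands the job in; it is judged then, once.
Trained networks look in a picture, given as the dict that the camera call returned (one of the last four; its "shot" number tells which), for a name from the list of things; names that differ only in an ending like _2 or _b are one class to them, and where a whole thing is asked for, a point or a joint stands for the part that bears it (a point fixed in the world has none). Each returns a list of dicts, best first, with "conf" (0 to 1); they miss things now and then, are a little off and sometimes report something else, mostly with a low value. They report only what shows in the picture. A call takes as long as a camera call. They do not tell look-alikes from the thing itself.
- search_frame(picture, target): "bbox" ([left, top, right, bottom] in pixels, round what is visible of it).
- outline_of(picture, target): "region" (420x560 bool, what is visible of it) and "bbox" ([left, top, right, bottom] in pixels, round what is visible of it).
The state is a dict: "time_s": time; "joints": joint angles; "qd": joint speeds; "joint_torque": joint torques, N m; "tcp_pos": TCP position; "eef_rot": TCP orientation; "contact_force": force on the tool from outside, world axes, zero at the start; "moment": the same for the moment, N m; "gripper_width": finger opening in m; "gripper_force": force on a finger pad.
Only numpy, scipy, OpenCV 4.12 (cv2) and the standard library are available. Lean on these libraries where they do the work, as an engineer would, in place of code of your own. Each camera call takes 0.05 s, during which the arm holds its last target. There are 200 camera calls.

## Working session

There is one attempt and no reset: what is moved stays moved. The work goes in short steps, Python scripts to look and compute and a shell command to move; the robot and the scene stay as the last step left them, time stands still between calls to the robot, and variables do not carry over. Pictures are saved under pics/ and viewed, at most 10 in all, crops included, and the job is handed in when it is done.

```bash
ls; mkdir -p pics
python3 - <<'E'
from plant import r,capture,search_frame
import cv2,numpy as np
ims=[]
for n in ["scene","top"]:
    p=capture(n); cv2.imwrite(f"pics/{n}0.png",p["frame"][:,:,::-1])
    print(n,np.round(p["K"],1).tolist(),np.round(p["origin"],3),np.round(p["rotation"],3).tolist())
    for t in ["jar","stand_free","jar_chipped","jar_used","slide_box"]:
        print(t,[(np.round(d["bbox"]).tolist(),round(d["conf"],2)) for d in search_frame(p,t)])
s=r.get_state();print(s)
E
```

```text
pics
scene [[533.6, 0.0, 279.7], [0.0, 533.6, 216.6], [0.0, 0.0, 1.0]] [1.45  0.161 1.174] [-141.64, 0.273, 106.773]
jar [([242.0, 208.0, 265.0, 247.0], 0.88), ([167.0, 228.0, 196.0, 272.0], 0.76), ([425.0, 202.0, 477.0, 251.0], 0.22)]
stand_free [([122.0, 173.0, 173.0, 210.0], 0.95), ([188.0, 166.0, 233.0, 204.0], 0.86)]
jar_chipped [([340.0, 235.0, 362.0, 275.0], 0.72), ([191.0, 170.0, 234.0, 204.0], 0.63)]
jar_used [([438.0, 190.0, 474.0, 231.0], 0.69)]
slide_box [([242.0, 266.0, 311.0, 311.0], 0.63), ([190.0, 170.0, 236.0, 203.0], 0.35)]
top [[404.7, 0.0, 281.0], [0.0, 404.7, 208.4], [0.0, 0.0, 1.0]] [ 0.459 -0.081  1.136] [-169.987, 0.256, -91.649]
jar [([298.0, 195.0, 321.0, 221.0], 0.73), ([354.0, 147.0, 376.0, 177.0], 0.73)]
stand_free [([355.0, 238.0, 399.0, 282.0], 0.92), ([414.0, 208.0, 458.0, 252.0], 0.9), ([303.0, 195.0, 322.0, 220.0], 0.45)]
jar_chipped [([199.0, 195.0, 225.0, 219.0], 0.74)]
jar_used [([97.0, 276.0, 137.0, 297.0], 0.55)]
slide_box [([236.0, 146.0, 298.0, 185.0], 0.85)]
{'time_s': 0.6, 'joints': array([-5.74614887e+01,  2.05460845e+01,  6.79100990e-01, -1.14559846e-03,
       -7.01339913e+01, -1.65055812e+01]), 'qd': array([-0.07547316, -0.16630021,  0.0406552 ,  0.00999673, -0.0188474 ,
        0.0560702 ]), 'joint_torque': array([ 5.62370697e-04, -5.81991684e+01,  2.93183845e+01,  6.99981764e+00,
        1.23568339e-02, -5.77993077e-06]), 'tcp_pos': array([ 0.18638693, -0.6487163 ,  0.226539  ]), 'eef_rot': array([ 1.79998759e+02,  7.56072032e-04, -1.63967459e+02]), 'contact_force': array([0.39380455, 0.11539365, 0.44204187]), 'moment': array([ 0.00344897, -0.03166181, -0.06816637]), 'gripper_force': 0.0, 'gripper_width': 0.08744413900662687}
```

Run:
```python
import cv2
a=cv2.imread("pics/scene0.png")[150:330,100:500];b=cv2.imread("pics/top0.png")[130:310,80:480]
import numpy as np
cv2.imwrite("pics/a.png",cv2.resize(np.vstack([a,b])[:, :],None,fx=1.66,fy=1.66,interpolation=cv2.INTER_CUBIC))
```

```text
(no output)
```

View pics/a.png

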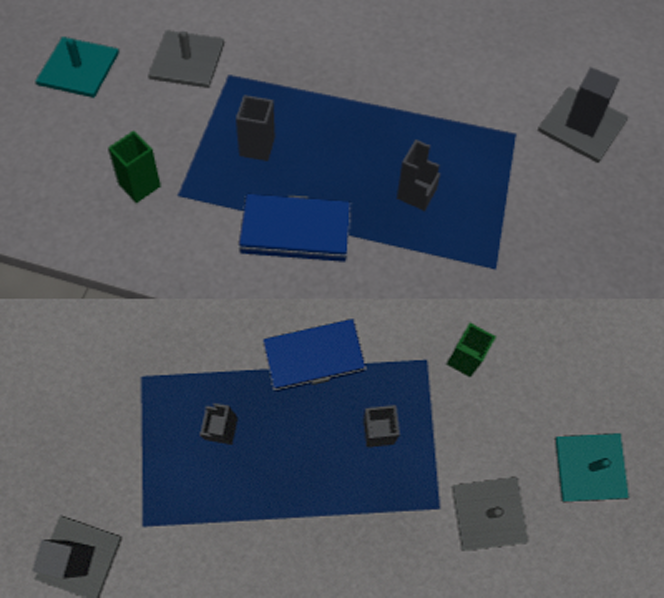

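The picture shows the sound jar at scene (254,228) and top (310,208). The broken jar is at top (211,207), the free grey stand at top (377,260) and scene (210,186). The green jar and turquoise stand are look-alikes. Next I fit poses to the outlines.

```bash
cat > h.py <<'E'
import numpy as np,cv2
from scipy.spatial.transform import Rotation as Ro
from scipy.optimize import minimize
from plant import r,capture,search_frame,outline_of
def camR(p):
    R=np.array(p["rotation"]); return R if R.shape==(3,3) else Ro.from_euler("xyz",R,degrees=True).as_matrix()
def proj(p,X):
    c=(np.atleast_2d(X)-p["origin"])@camR(p); q=c@np.array(p["K"]).T; return q[:,:2]/q[:,2:]
def box(w,d,z0,z1): return np.array([[sx*w/2,sy*d/2,z] for sx in(-1,1) for sy in(-1,1) for z in(z0,z1)])
JAR=[box(.048,.048,0,.1)]
STAND=[box(.11,.11,0,.012),np.array([[.008*np.cos(a),.008*np.sin(a),z] for a in np.arange(0,6.28,.5) for z in(.012,.067)]+[[.004*np.cos(a),.004*np.sin(a),.072] for a in np.arange(0,6.28,.5)])]
S=8
def sil(p,parts):
    m=np.zeros((420*S//2,560*S//2),np.uint8); k=S//2
    for X in parts:
        h=cv2.convexHull(((proj(p,X)+.5)*k*16).astype(np.int32)); cv2.fillConvexPoly(m,h,1,shift=4)
    return m.astype(bool)
def up(m): k=S//2; return np.kron(m,np.ones((k,k),bool))
def pick(p,name,c):
    L=outline_of(p,name); b=min(L,key=lambda d:np.hypot((d["bbox"][0]+d["bbox"][2])/2-c[0],(d["bbox"][1]+d["bbox"][3])/2-c[1]))
    print(name,b["bbox"],round(b["conf"],2),int(b["region"].sum())); return b["region"]
def place(parts,x,T):  # x: x,y,yaw
    return [T(X,x) for X in parts]
def flat(X,v):
    return X@Ro.from_euler("z",v[2],degrees=True).as_matrix().T+[v[0],v[1],0]
def fit(ps,ms,parts,x0,T=flat,d=(.02,.02,15)):
    U=[up(m) for m in ms]
    def cost(u):
        v=np.array(x0)+u*np.array(d); c=0
        for p,m in zip(ps,U):
            s=sil(p,place(parts,v,T)); c+=1-(s&m).sum()/max(1,(s|m).sum())
        return c
    best=None
    for g in np.linspace(-2.5,2.5,5):
        u0=np.zeros(len(d)); u0[2]=g
        q=minimize(cost,u0,method="Nelder-Mead",options=dict(initial_simplex=np.vstack([u0]+[u0+np.eye(len(d))[i]*.7 for i in range(len(d))]),maxiter=150))
        if best is None or q.fun<best.fun: best=q
    return np.array(x0)+best.x*np.array(d),best.fun
def ray(p,uv,z):
    d=camR(p)@np.linalg.inv(p["K"])@[uv[0],uv[1],1]; o=np.array(p["origin"]); return o+d*(z-o[2])/d[2]
E
python3 - <<'E'
from h import *
ps=[capture("scene"),capture("top")]
for n,parts,c in [("jar",JAR,[(254,228),(310,208)]),("stand_free",STAND,[(210,186),(377,260)]),("jar_chipped",JAR,[(351,255),(212,207)])]:
    ms=[pick(p,n,k) for p,k in zip(ps,c)]
    g=ray(ps[1],c[1],.05); print(g, ray(ps[0],c[0],.05))
    print(n,fit(ps,ms,parts,[g[0],g[1],0]),[fit([p],[m],parts,[g[0],g[1],0])[0].round(4).tolist() for p,m in zip(ps,ms)])
for c in [(267,165),(475-15,158),(117,287)]: print(ray(ps[1],c,.03))
E
```

```text
jar [243.2, 207.1, 265.8, 248.4] 0.56 760
jar [300.7, 195.2, 316.6, 220.6] 0.6 418
[ 0.64969907 -0.16089223  0.05      ] [ 0.65543432 -0.15534019  0.05      ]
jar (array([ 0.65151955, -0.15770762,  4.56272994]), np.float64(0.19776801198247584)) [[0.6509, -0.1586, 4.7053], [0.6523, -0.1553, -2.0572]]
stand_free [189.0, 166.6, 236.1, 203.8] 0.56 1183
stand_free [352.2, 237.3, 397.4, 282.3] 0.73 1606
[ 0.50397968 -0.33327378  0.05      ] [ 0.54994513 -0.32131489  0.05      ]
stand_free (array([ 0.50897186, -0.33638441,  5.78022361]), np.float64(0.09804576950870136)) [[0.5075, -0.337, 5.5911], [0.5094, -0.3356, 5.7084]]
jar_chipped [340.2, 235.9, 362.7, 277.0] 0.73 691
jar_chipped [200.0, 196.3, 223.5, 216.7] 0.72 406
[0.66037205 0.10612951 0.05      ] [0.66678534 0.1082775  0.05      ]
jar_chipped (array([ 0.66685154,  0.11107448, -9.04518132]), np.float64(0.43091354833320106)) [[0.6669, 0.1109, -8.4377], [0.6637, 0.1067, 9.9251]]
[ 0.7802303  -0.04592697  0.03      ]
[ 0.7843015  -0.59260399  0.03      ]
[0.45310678 0.36475734 0.03      ]
```

```bash
python3 -c "
from plant import r;print([a for a in dir(r) if a[0]!='_'])"
python3 -m creep '[[87,0.8,0.9,0.15,0,0,-1],[87,0.8,0.9,0.15,0,0,-1],[87,0.8,0.9,0.15,0,0,-1],[87,0.8,0.9,0.15,0,0,-1],[87,0.8,0.9,0.15,0,0,-1],[87,0.8,0.9,0.15,0,0,-1],[87,0.8,0.9,0.15,0,0,-1],[87,0.8,0.9,0.15,0,0,-1]]'
python3 -m creep '[[87,0.8,0.9,0.15,0,0,-1],[87,0.8,0.9,0.15,0,0,-1],[87,0.8,0.9,0.15,0,0,-1],[87,0.8,0.9,0.15,0,0,-1],[87,0.8,0.9,0.15,0,0,-1],[87,0.8,0.9,0.15,0,0,-1],[87,0.8,0.9,0.15,0,0,-1],[87,0.8,0.9,0.15,0,0,-1]]'
python3 -m creep '[[87,0.8,0.9,0.15,0,0,0],[87,0.8,0.9,0.15,0,0,0],[87,0.8,0.9,0.15,0,0,0],[87,0.8,0.9,0.15,0,0,0],[87,0.8,0.9,0.15,0,0,0],[87,0,0.7,0,0,0,0],[87,0,0,0,0,0,0]]'
python3 - <<'E'
from h import *
p=capture("wrist"); cv2.imwrite("pics/w1.png",p["frame"][:,:,::-1])
print(np.round(p["K"],1).tolist(),np.round(p["origin"],3),np.round(p["rotation"],2).tolist())
print([(np.round(d["bbox"]),d["conf"]) for d in search_frame(p,"jar")])
print(r.get_state()["joints"])
E
```

```text
['Unreachable', 'get_state', 'grip_depth']
time_s: 1.67
tcp_pos: [0.3472, -0.4675, 0.257]
eef_rot: [-180.0, 0.0, -172.0]
contact_force: [1.2, -0.0, 0.1]
gripper_width: 0.0871
gripper_force: 0.0
time_s: 2.33
tcp_pos: [0.5072, -0.2874, 0.287]
eef_rot: [-180.0, 0.0, 180.0]
contact_force: [0.8, 0.3, -0.2]
gripper_width: 0.0871
gripper_force: 0.0
time_s: 2.92
tcp_pos: [0.6074, -0.1558, 0.305]
eef_rot: [180.0, -0.0, -179.8]
contact_force: [0.1, -0.9, 0.4]
gripper_width: 0.0872
gripper_force: 0.0
[[308.7, 0.0, 284.9], [0.0, 308.7, 203.7], [0.0, 0.0, 1.0]] [ 0.529 -0.156  0.462] [163.09, -0.03, 90.15]
[]
[ 3.20975764e+00  1.38473777e+01  1.43622110e+00  7.13719341e-04
 -7.76002384e+01 -9.30893667e+01]
```

View pics/w1.png

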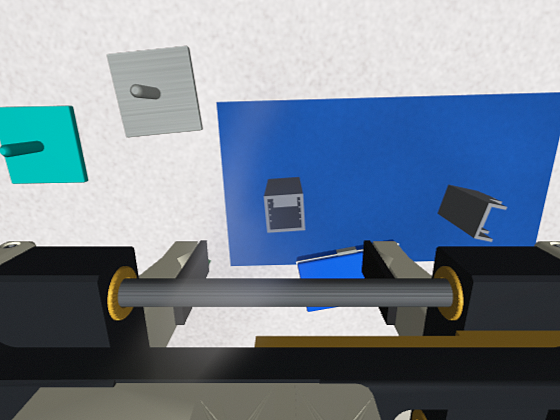

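The wrist view shows the sound jar at (284,205), with its rim at rows 193–233 and its faces nearly square to the axes. The free stand is at (155,92). I refine by colour segmentation in the wrist image.

Run:
```python
from h import *
p=capture("wrist"); f=p["frame"].astype(int)
m=np.zeros((420,560),bool); sub=f[165:245,245:325]; m[165:245,245:325]=(sub[...,2]-sub[...,0]<45)
m=cv2.morphologyEx(m.astype(np.uint8),cv2.MORPH_CLOSE,np.ones((25,25)))>0
ys,xs=np.where(m);print(xs.min(),xs.max(),ys.min(),ys.max())
print("jar",fit([p],[m],JAR,[.651,-.157,0]))
g=np.zeros((420,560),np.uint8)
sub=f[35:150,95:212]; g2=np.zeros((420,560),bool)
print([(np.round(d["bbox"]),round(d["conf"],2)) for d in outline_of(p,"stand_free")])
L=outline_of(p,"stand_free"); L=[d for d in L if 100<d["bbox"][0]<130]
if L: print("stand",fit([p],[L[0]["region"]],STAND,[.508,-.336,5]))
```

```text
266 306 178 232
jar (array([ 0.65115999, -0.15630189,  4.2833053 ]), np.float64(0.04421654849213352))
[(array([110.,  46., 204., 139.]), 0.94), (array([  0., 105.,  88., 184.]), 0.86)]
stand (array([ 0.50711227, -0.33443667,  5.56872951]), np.float64(0.03429014325422275))
```

```bash
python3 -m creep '[[87,0,0,-0.5,0,0,3.5],[87,0,0,-0.5,0.4,-6.9,0],[87,0,0,-0.5,0.4,-6.9,0],[87,0,0,-0.5,0.4,-6.9,0],[87,0,0,-0.5,0.4,-6.9,0],[87,0,0,-0.5,0.4,-6.9,0],[87,0,0,-0.5,0.4,-6.9,0],[87,0,0,-0.5,0.4,-6.9,0]]'
python3 -m creep '[[87,0,0,0,0.4,-6.7,0],[87,0,0,0,0,0,0],[87,0,0,0,0,0,0]]'
python3 -c "
from plant import r;s=r.get_state();print(s['joints'],s['tcp_pos'],s['eef_rot'])
from scipy.spatial.transform import Rotation as R;print(R.from_euler('xyz',s['eef_rot'],degrees=True).as_matrix().round(3))"
```

```text
time_s: 3.83
tcp_pos: [0.6065, -0.1602, 0.2113]
eef_rot: [-179.6, 46.1, -176.3]
contact_force: [1.2, 1.1, -2.7]
gripper_width: 0.0871
gripper_force: 0.0
time_s: 4.08
tcp_pos: [0.6069, -0.155, 0.2128]
eef_rot: [-179.5, 49.5, -176.5]
contact_force: [2.2, -0.1, 1.0]
gripper_width: 0.0871
gripper_force: 0.0
[  2.12885516  -0.58746579 -39.6703158  -19.4868771   -1.53026988
 -69.64061112] [ 0.60687778 -0.1550088   0.21279296] [-179.48221987   49.47444261 -176.51847036]
[[-0.649 -0.054  0.759]
 [-0.039  0.999  0.037]
 [-0.76  -0.006 -0.65 ]]
```

```bash
python3 -m creep '[[87,0,0,0.3,-0.4,6.2,0],[87,0,0,0.3,-0.4,6.2,0],[87,0,0,0.3,-0.4,6.2,0],[87,0,0,0.3,-0.4,6.2,0],[87,0,0,0.3,-0.4,6.2,0],[87,0,0,0.3,-0.4,6.2,0],[87,0,0,0.3,-0.4,6.2,0],[87,0,0,0.3,-0.4,6.2,0]]'
python3 -m creep '[[87,0.25,-0.3,0,0,0,6.9],[87,0.25,-0.3,0,0,0,6.9],[87,0.25,-0.3,0,0,0,6.9],[87,0.25,-0.3,0,0,0,6.9],[87,0.25,-0.3,0,0,0,6.9],[87,0.25,-0.3,0,0,0,6.9],[87,0.25,-0.3,0,0,0,6.9],[87,0.25,-0.3,0,0,0,6.9]]'
python3 -m creep '[[87,0,0,0,0,0,6.9],[87,0,0,0,0,0,6.9],[87,0,0,0,0,0,6.9],[87,0,0,0,0,0,6.9],[87,0,0,0,0,0,6.9],[87,0,0,0,0,0,0]]'
python3 -m creep '[[87,0,0,0,6.4,0.4,0],[87,0,0,0,6.4,0.4,0],[87,0,0,0,6.4,0.4,0],[87,0,0,0,6.4,0.4,0],[87,0,0,0,6.4,0.4,0],[87,0,0,0,6.4,0.4,0],[87,0,0,0,6.4,0.4,0],[87,0,0,0,0,0,0]]'
cat >> h.py <<'E'
def show(T=None,d=None,c=None):
    "target TCP pos, dir d, closing c -> remaining shift in units and rotvec"
    s=r.get_state(); M=Ro.from_euler("xyz",s["eef_rot"],degrees=True).as_matrix()
    print("q",s["joints"].round(1),"tcp",s["tcp_pos"].round(4),"z",M[:,2].round(3),"y",M[:,1].round(3),"w",round(s["gripper_width"],4),"f",s["contact_force"].round(1))
    if T is not None: print("shift units",((np.array(T)-s["tcp_pos"])/.025).round(2))
    if d is not None:
        d=np.array(d,float);d/=np.linalg.norm(d);c=np.array(c,float);c-=d*(c@d);c/=np.linalg.norm(c)
        if c@M[:,1]<0:c=-c
        print("rotvec",Ro.from_matrix(np.stack([np.cross(c,d),c,d],1)@M.T).as_rotvec(degrees=True).round(2))
E
python3 -c "
from h import *
a=np.radians(3.5);show((.654,-.222,.129),(-np.sin(a)*.707,np.cos(a)*.707,-.707),(np.cos(a),np.sin(a),0))"
```

```text
time_s: 4.75
tcp_pos: [0.6068, -0.1639, 0.2703]
eef_rot: [-179.1, 4.6, -176.5]
contact_force: [0.9, 0.6, -0.3]
gripper_width: 0.0868
gripper_force: 0.0
time_s: 5.42
tcp_pos: [0.6563, -0.2246, 0.2678]
eef_rot: [-179.2, 4.4, -121.0]
contact_force: [0.1, 1.0, -0.1]
gripper_width: 0.087
gripper_force: 0.0
time_s: 5.92
tcp_pos: [0.6562, -0.2239, 0.2671]
eef_rot: [-179.5, 4.4, -86.5]
contact_force: [-0.1, -0.7, 1.0]
gripper_width: 0.087
gripper_force: 0.0
time_s: 6.58
tcp_pos: [0.6534, -0.2261, 0.2602]
eef_rot: [178.9, 50.1, -88.4]
contact_force: [-1.4, 0.2, -2.7]
gripper_width: 0.0871
gripper_force: 0.0
q [ -28.3   39.    35.4  -44.5 -110.9   23.2] tcp [ 0.6534 -0.2261  0.2602] z [-0.04   0.766 -0.642] y [-0.999 -0.042  0.012] w 0.0871 f [-1.4  0.2 -2.7]
shift units [ 0.03  0.16 -5.25]
rotvec [-5.02 -0.93  1.14]
```

```bash
python3 -m creep '[[87,0,0,-0.9,-5,-0.9,1.1],[87,0,0.1,-0.9,0,0,0],[87,0,0,-0.9,0,0,0],[87,0,0,-0.9,0,0,0],[87,0,0,-0.9,0,0,0],[87,0,0,-0.7,0,0,0],[87,0,0,0,0,0,0]]'
python3 -c "
from h import *
a=np.radians(3.5);show((.650,-.152,.0586),(-np.sin(a)*.707,np.cos(a)*.707,-.707),(np.cos(a),np.sin(a),0))
cv2.imwrite('pics/w2.png',capture('wrist')['frame'][:,:,::-1])"
```

```text
time_s: 7.17
tcp_pos: [0.6541, -0.2184, 0.132]
eef_rot: [-179.6, 44.6, -85.7]
contact_force: [-0.8, -0.3, -0.5]
gripper_width: 0.0868
gripper_force: 0.0
q [-25.3  42.   25.5 -38.3 -97.2  32.7] tcp [ 0.6541 -0.2184  0.132 ] z [-0.045  0.701 -0.712] y [-0.998 -0.07  -0.005] w 0.0868 f [-0.8 -0.3 -0.5]
shift units [-0.16  2.66 -2.94]
rotvec [ 0.37  0.33 -0.49]
```

View pics/w2.png

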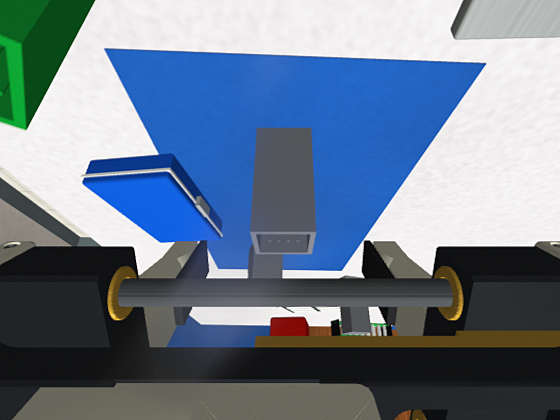

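The jar sits centred between the open fingers, with its mouth at columns 250–316. Approach and grip.

```bash
python3 -m creep '[[87,0,0.5,-0.5,0,0,-0.5],[87,-0.05,0.5,-0.55,0,0,0],[87,0,0.5,-0.55,0,0,0],[87,-0.05,0.5,-0.55,0,0,0],[87,0,0.4,-0.45,0,0,0],[87,-0.05,0.25,-0.3,0,0,0],[87,0,0,0,0,0,0]]'
python3 -m creep '[[44,0,0,0,0,0,0],[44,0,0,0,0,0,0],[44,0,0,0,0,0,0],[44,0,0,0,0,0,0],[44,0,0,0,0,0,0],[44,0,0,0,0,0,0],[44,0,0,0,0,0,0],[44,0,0,0,0,0,0]]' 20
python3 -c "
from h import *
show((.650,-.152,.0586))"
```

```text
time_s: 7.8
tcp_pos: [0.6517, -0.1512, 0.063]
eef_rot: [-179.0, 44.6, -85.7]
contact_force: [-0.3, 0.4, 0.1]
gripper_width: 0.0875
gripper_force: 0.0
time_s: 8.47
tcp_pos: [0.652, -0.1527, 0.0638]
eef_rot: [-178.9, 44.6, -85.6]
contact_force: [0.5, -1.3, 1.6]
gripper_width: 0.0485
gripper_force: 19.9
q [-21.3  42.4  16.9 -39.9 -87.3  35.5] tcp [ 0.652  -0.1527  0.0638] z [-0.034  0.701 -0.712] y [-0.998 -0.063 -0.014] w 0.0485 f [ 0.5 -1.3  1.6]
shift units [-0.08  0.03 -0.21]
```

```bash
python3 -m creep '[[44,0,0,0.3,0,0,0],[44,0,0,0.6,0,0,0],[44,0,0,0.9,0,0,0],[44,0,0,0.9,0,0,0],[44,0,0,0.7,0,0,0],[44,0,0,0.4,0,0,0]]'
python3 -m creep '[[44,-0.2,0.2,0,-3,-0.2,0],[44,-0.2,0.2,0,-6,-0.4,0],[44,-0.2,0.2,0,-6,-0.4,0],[44,-0.2,0.2,0,-6,-0.4,0],[44,-0.2,0.2,0,-6,-0.4,0],[44,-0.2,0.2,0,-6,-0.4,0],[44,-0.2,0.1,0,-6,-0.4,0],[44,0,0,0,-6,-0.4,0]]'
python3 -m creep '[[44,0,0,0,-6,-0.4,0],[44,0,0,0,-6,-0.4,0],[44,0,0,0,-6,-0.4,0],[44,0,0,0,-6,-0.4,0],[44,0,0,0,-6,-0.4,0],[44,0,0,0,-6,-0.4,0],[44,0,0,0,-6,-0.4,0],[44,0,0,0,0,0,0]]'
python3 -c "
from h import *
show((.617,-.12,.02),(0.034,-.712,-.701),(.998,.06,0))"
```

```text
time_s: 8.97
tcp_pos: [0.6529, -0.153, 0.1625]
eef_rot: [-178.5, 44.4, -85.4]
contact_force: [0.6, -1.0, -0.1]
gripper_width: 0.0486
gripper_force: 19.9
time_s: 9.63
tcp_pos: [0.6171, -0.1189, 0.1605]
eef_rot: [-179.1, -0.7, -85.7]
contact_force: [-1.1, -1.7, -1.5]
gripper_width: 0.048
gripper_force: 20.0
time_s: 10.3
tcp_pos: [0.6163, -0.1187, 0.1568]
eef_rot: [-179.9, -43.1, -85.2]
contact_force: [-0.3, -1.4, -1.4]
gripper_width: 0.048
gripper_force: 20.0
q [ 25.4  22.8 -35.6  47.5 -60.2 -55.6] tcp [ 0.6163 -0.1187  0.1568] z [ 0.058 -0.68  -0.731] y [-0.996 -0.084 -0.001] w 0.048 f [-0.3 -1.4 -1.4]
shift units [ 0.03 -0.05 -5.47]
rotvec [-2.43  0.23 -1.74]
```

```bash
python3 -m creep '[[44,0,0,-0.6,-2.3,0,0],[44,0,0,-0.9,0,0,0],[44,0,0,-0.9,0,0,0],[44,0,0,-0.9,0,0,0],[44,0,0,-0.9,0,0,0],[44,0,0,-0.6,0,0,0],[44,0,0,0,0,0,0],[44,0,0,0,0,0,0]]'
python3 -c "
from h import *
show((.617,-.12,.02),(0.034,-.712,-.701),(.998,.06,0))
p=capture('scene');cv2.imwrite('pics/s3.png',cv2.resize(p['frame'][130:330,150:400,::-1],None,fx=3,fy=3))"
```

```text
time_s: 10.97
tcp_pos: [0.6169, -0.1206, 0.0386]
eef_rot: [-180.0, -44.9, -85.5]
contact_force: [0.4, -0.0, -0.8]
gripper_width: 0.0478
gripper_force: 20.0
q [ 23.1  32.2 -41.9  58.5 -51.7 -70.8] tcp [ 0.6169 -0.1206  0.0386] z [ 0.056 -0.704 -0.708] y [-0.997 -0.079 -0.   ] w 0.0478 f [ 0.4 -0.  -0.8]
shift units [ 0.01  0.02 -0.74]
rotvec [-0.59  0.34 -1.47]
```

View pics/s3.png

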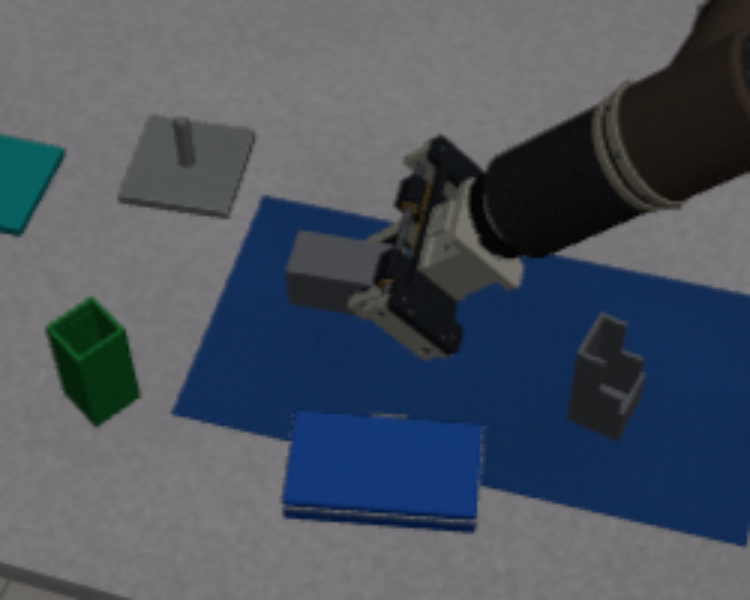

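The jar is held level above the mat, with its floor end at crop (300,270) and clear of everything. Lowering gently until it touches.

```bash
python3 -m creep '[[44,0,0,-0.25,0,0,0],[44,0,0,-0.2,0,0,0],[44,0,0,-0.1,0,0,0],[44,0,0,0,0,0,0],[44,0,0,0,0,0,0]]'
python3 -m creep '[[44,0,0,-0.08,0,0,0],[44,0,0,0,0,0,0],[44,0,0,0,0,0,0]]'
python3 -m creep '[[44,0,0,-0.06,0,0,0],[44,0,0,0,0,0,0],[44,0,0,0,0,0,0]]'
```

```text
time_s: 11.43
tcp_pos: [0.617, -0.12, 0.0249]
eef_rot: [-179.9, -44.9, -85.5]
contact_force: [0.0, -0.0, -0.7]
gripper_width: 0.0478
gripper_force: 20.0
time_s: 11.68
tcp_pos: [0.617, -0.12, 0.0228]
eef_rot: [-179.9, -44.9, -85.5]
contact_force: [0.0, 0.1, -1.8]
gripper_width: 0.048
gripper_force: 20.0
time_s: 11.93
tcp_pos: [0.6172, -0.1199, 0.0216]
eef_rot: [-179.9, -44.9, -85.5]
contact_force: [0.8, 0.7, 0.2]
gripper_width: 0.0477
gripper_force: 20.0
```

```bash
python3 -m creep '[[44,0,0,-0.04,0,0,0],[44,0,0,0,0,0,0],[44,0,0,0,0,0,0]]'
python3 -m creep '[[44,0,0,-0.04,0,0,0],[44,0,0,0,0,0,0],[44,0,0,0,0,0,0]]'
python3 -m creep '[[44,0,0,-0.04,0,0,0],[44,0,0,0,0,0,0],[44,0,0,0,0,0,0]]'
```

```text
time_s: 12.18
tcp_pos: [0.6173, -0.12, 0.021]
eef_rot: [-179.8, -45.0, -85.5]
contact_force: [-1.4, 1.0, 4.9]
gripper_width: 0.0477
gripper_force: 20.0
time_s: 12.43
tcp_pos: [0.6175, -0.1201, 0.021]
eef_rot: [-179.8, -45.0, -85.5]
contact_force: [-4.3, 3.8, 12.8]
gripper_width: 0.0484
gripper_force: 20.0
time_s: 12.68
tcp_pos: [0.6177, -0.1203, 0.021]
eef_rot: [-179.7, -45.1, -85.6]
contact_force: [-5.6, 5.0, 17.4]
gripper_width: 0.0484
gripper_force: 20.0
```

Contact at z = 0.021 m, as expected. Relieve the load, open and back off along the tool axis.

```bash
python3 -m creep '[[44,0,0,0.08,0,0,0],[50,0,0,0,0,0,0],[60,0,0,0,0,0,0],[87,0,0,0,0,0,0],[87,0,0,0,0,0,0],[87,0,0,0,0,0,0],[87,0,0,0,0,0,0],[87,0,0,0,0,0,0]]'
python3 -m creep '[[87,-0.03,0.3,0.3,0,0,0],[87,-0.04,0.5,0.5,0,0,0],[87,-0.04,0.6,0.6,0,0,0],[87,-0.04,0.7,0.7,0,0,0],[87,-0.04,0.7,0.7,0,0,0],[87,-0.04,0.7,0.7,0,0,0],[87,-0.04,0.5,0.7,0,0,0],[87,0,0,0,0,0,0]]'
python3 - <<'E'
from h import *
show()
for n in ["scene","top"]:
    p=capture(n); cv2.imwrite(f"pics/{n}4.png",p["frame"][:,:,::-1])
    print([(np.round(d["bbox"]).tolist(),round(d["conf"],2)) for d in outline_of(p,"jar")])
a=cv2.imread("pics/scene4.png")[130:330,150:400];b=cv2.imread("pics/top4.png")[130:330,180:430]
cv2.imwrite("pics/b4.png",cv2.resize(np.hstack([a,b]),None,fx=1.6,fy=1.6,interpolation=cv2.INTER_CUBIC))
E
```

```text
time_s: 13.35
tcp_pos: [0.617, -0.12, 0.0202]
eef_rot: [-179.9, -44.9, -85.5]
contact_force: [0.0, 0.8, 0.0]
gripper_width: 0.0839
gripper_force: 0.0
time_s: 14.02
tcp_pos: [0.6124, -0.0165, 0.1283]
eef_rot: [-179.5, -44.8, -85.5]
contact_force: [1.6, 0.3, -0.2]
gripper_width: 0.087
gripper_force: 0.0
q [ 35.8  27.5 -32.3  42.3 -64.4 -61.8] tcp [ 0.6124 -0.0165  0.1283] z [ 0.063 -0.702 -0.71 ] y [-0.996 -0.084 -0.006] w 0.087 f [ 1.6  0.3 -0.2]
[([167.0, 229.0, 196.0, 272.0], 0.78), ([246.0, 211.0, 290.0, 242.0], 0.61)]
[([352.0, 141.0, 379.0, 175.0], 0.95), ([283.0, 208.0, 320.0, 232.0], 0.64)]
```

View pics/b4.png

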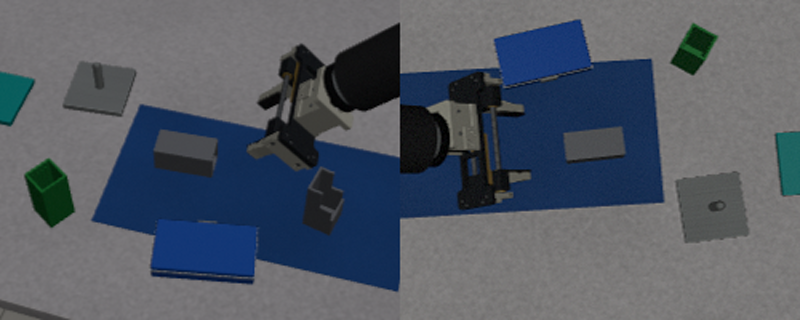

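The jar lies on its side, mouth towards +y, and has been released (scene crop (185,152), top crop (594,144)). I fit its pose while raising the tool.

```bash
python3 -m creep '[[87,0,0,0.8,3,0.2,0],[87,0,-0.6,0.8,6.5,0.4,0],[87,0,-0.8,0.8,6.5,0.4,0],[87,0,-0.8,0.6,6.5,0.4,0],[87,0,-0.8,0.3,6.5,0.4,0],[87,0,-0.8,0,6.5,0.4,0],[87,0,-0.8,0,6.5,0.4,0],[87,0,-0.8,0,6.5,0.4,0]]'
python3 -m creep '[[87,0,-0.8,0,6.5,0.4,0],[87,0,-0.8,0,6.5,0.4,0],[87,0,-0.8,0,6.5,0.4,0],[87,0,-0.8,0,6.5,0.4,0],[87,0,-0.6,0,6.5,0.4,0],[87,0,-0.4,0,6.5,0.4,0],[87,0,0,0,6,0.4,0],[87,0,0,0,0,0,0]]'
python3 - <<'E'
from h import *
LY=[np.array([[a,b,c] for a in(-.024,.024) for b in(0,.1) for c in(0,.048)])]
x0=[.622,-.184,4]
ps=[capture("scene"),capture("top"),capture("wrist")]
cv2.imwrite("pics/w5.png",ps[2]["frame"][:,:,::-1])
ms=[]
for p in ps:
    q=proj(p,flat(LY[0],x0)); c=(q.min(0)+q.max(0))/2; print(c)
    try: ms.append(pick(p,"jar",c))
    except Exception as e: print(e); ms.append(None)
for i in range(3):
    if ms[i] is not None: print(fit([ps[i]],[ms[i]],LY,x0))
v,c=fit(ps[:2],ms[:2],LY,x0); print(v,c)
a=np.radians(v[2]); ax=np.array([-np.sin(a),np.cos(a),0]); d=.707*ax-[0,0,.707]
g=np.array([v[0],v[1],.032])+.028*ax; T=g+.019*d; print("T",T,"pre",T-.1*d,d)
show(T-.1*d,d,(np.cos(a),np.sin(a),0))
E
```

```text
time_s: 14.88
tcp_pos: [0.6103, -0.1559, 0.2088]
eef_rot: [-178.9, 4.0, -85.7]
contact_force: [-0.3, -0.4, -0.9]
gripper_width: 0.0868
gripper_force: 0.0
time_s: 15.55
tcp_pos: [0.6071, -0.2641, 0.2004]
eef_rot: [-179.3, 49.5, -86.6]
contact_force: [-1.0, 0.3, -3.0]
gripper_width: 0.087
gripper_force: 0.0
[265.80403348 225.19644386]
jar [245.4, 210.7, 287.3, 240.6] 0.63 935
[300.63192769 220.79300983]
jar [282.6, 209.4, 318.3, 231.6] 0.7 721
[270.15408686 129.80880348]
jar [246.4, 86.7, 293.6, 176.1] 0.83 3865
(array([ 0.62343956, -0.1854935 ,  4.64778409]), np.float64(0.03704901073322131))
(array([ 0.62427968, -0.18357351,  4.55429292]), np.float64(0.03994953742640872))
(array([ 0.62307035, -0.18505135,  4.52824162]), np.float64(0.017749021487339256))
[ 0.6243264  -0.18441558  4.97776734] 0.09215306658444733
T [ 0.62073129 -0.14313884  0.018567  ] pre [ 0.62686587 -0.2135722   0.089267  ] [-0.06134581  0.70433351 -0.707     ]
q [ -30.9   39.1   28.8  -40.9 -106.7   32.5] tcp [ 0.6107 -0.2589  0.2094] z [-0.032  0.75  -0.661] y [-0.998 -0.061 -0.02 ] w 0.0872 f [0.1 1.3 0.5]
shift units [ 0.65  1.81 -4.81]
rotvec [-3.68  0.89  1.45]
```

View pics/w5.png

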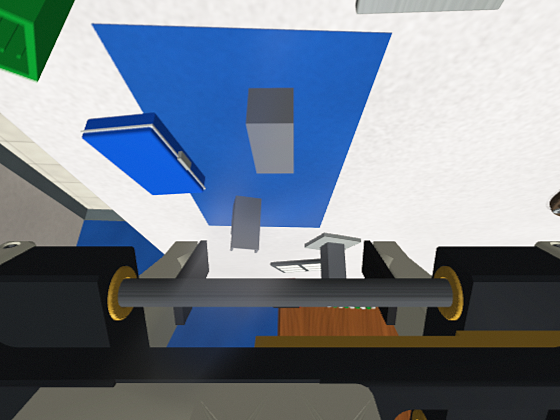

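The wrist view shows the jar lying at columns 246–294 and rows 87–176, with its floor end towards me. The three fits agree within about 2 mm. Going to the pre-grasp pose.

```bash
python3 -m creep '[[87,0.15,0.3,-0.4,-3.7,0.9,1.4],[87,0.15,0.4,-0.8,0,0,0],[87,0.15,0.4,-0.9,0,0,0],[87,0.1,0.4,-0.9,0,0,0],[87,0.1,0.3,-0.9,0,0,0],[87,0,0,-0.6,0,0,0],[87,0,0,-0.3,0,0,0],[87,0,0,0,0,0,0]]'
python3 - <<'E'
from h import *
show((.620,-.1435,.0186),(-.056,.705,-.707),(.997,.079,0))
E
```

```text
time_s: 16.52
tcp_pos: [0.6261, -0.2143, 0.087]
eef_rot: [179.7, 45.2, -85.3]
contact_force: [-0.1, 0.1, -1.3]
gripper_width: 0.0873
gripper_force: 0.0
q [-25.7  43.   20.6 -37.6 -93.8  37. ] tcp [ 0.6261 -0.2143  0.087 ] z [-0.063  0.706 -0.705] y [-0.996 -0.085  0.003] w 0.0873 f [-0.1  0.1 -1.3]
shift units [-0.24  2.83 -2.74]
rotvec [-0.13 -0.2  -0.36]
```

```bash
python3 -m creep '[[87,-0.04,0.4,-0.4,0,0,0],[87,-0.04,0.5,-0.5,0,0,0],[87,-0.04,0.5,-0.5,0,0,0],[87,-0.04,0.5,-0.5,0,0,0],[87,-0.04,0.5,-0.45,0,0,0],[87,-0.04,0.4,-0.35,0,0,0],[87,0,0,0,0,0,0],[87,0,0,0,0,0,0]]'
python3 -m creep '[[44,0,0,0,0,0,0],[44,0,0,0,0,0,0],[44,0,0,0,0,0,0],[44,0,0,0,0,0,0],[44,0,0,0,0,0,0],[44,0,0,0,0,0,0],[44,0,0,0,0,0,0],[44,0,0,0,0,0,0]]' 20
python3 - <<'E'
from h import *
show((.620,-.1435,.0186),(-.056,.705,-.707),(.997,.079,0))
E
```

```text
time_s: 17.18
tcp_pos: [0.6206, -0.1449, 0.0208]
eef_rot: [179.9, 45.1, -85.2]
contact_force: [-0.6, -1.1, 0.5]
gripper_width: 0.0872
gripper_force: 0.0
time_s: 17.85
tcp_pos: [0.6204, -0.1451, 0.0204]
eef_rot: [179.8, 45.1, -85.3]
contact_force: [-0.8, -1.3, 1.8]
gripper_width: 0.0482
gripper_force: 20.0
q [-21.5  43.9  12.6 -39.6 -84.4  39.6] tcp [ 0.6204 -0.1451  0.0204] z [-0.061  0.706 -0.705] y [-0.996 -0.084  0.002] w 0.0482 f [-0.8 -1.3  1.8]
shift units [-0.02  0.07 -0.07]
rotvec [-0.11 -0.12 -0.29]
```

```bash
python3 -m creep '[[44,0,0,0.3,0,0,0],[44,0,0,0.6,0,0,0],[44,0,0,0.9,0,0,0],[44,0,0,0.9,0,0,0],[44,0,0,0.9,0,0,0],[44,0,0,0.9,-3,-0.3,0],[44,0,0,0.9,-6.2,-0.5,0],[44,0,0,0.9,-6.2,-0.5,0]]'
python3 -m creep '[[44,-0.2,-0.3,0.6,-6.2,-0.5,0],[44,-0.3,-0.5,0.2,-6.2,-0.5,0],[44,-0.4,-0.6,0,-6.2,-0.5,0],[44,-0.4,-0.6,0,-6.2,-0.5,0],[44,-0.4,-0.6,0,-6.2,-0.5,0],[44,-0.4,-0.6,0,-6.2,-0.5,0],[44,-0.4,-0.6,0,-6.2,-0.5,0],[44,-0.4,-0.6,0,-6.2,-0.5,0]]'
python3 -m creep '[[44,-0.4,-0.6,0,-6.2,-0.5,0],[44,-0.4,-0.6,0,-6.2,-0.5,0],[44,-0.3,-0.6,0,-6.2,-0.5,0],[44,-0.3,-0.6,0,-6.2,-0.5,0],[44,0,-0.6,0,0,0,0],[44,0,-0.4,0,0,0,0],[44,0,0,0,0,0,0],[44,0,0,0,0,0,0]]'
python3 - <<'E'
from h import *
show((.508,-.339,.19),(.061,-.705,-.706),(.996,.084,0))
E
```

```text
time_s: 18.52
tcp_pos: [0.6209, -0.1469, 0.1798]
eef_rot: [180.0, 29.4, -85.4]
contact_force: [1.4, 0.2, -2.0]
gripper_width: 0.0476
gripper_force: 20.0
time_s: 19.18
tcp_pos: [0.5487, -0.2545, 0.2004]
eef_rot: [-179.9, -20.3, -85.3]
contact_force: [-0.3, -2.6, -0.4]
gripper_width: 0.0476
gripper_force: 20.0
time_s: 19.85
tcp_pos: [0.5129, -0.3405, 0.1992]
eef_rot: [179.9, -45.0, -85.5]
contact_force: [-0.1, 0.2, -1.6]
gripper_width: 0.0477
gripper_force: 20.0
q [ -0.2  11.1 -50.4  67.8 -49.6 -51.3] tcp [ 0.5129 -0.3405  0.1992] z [ 0.054 -0.705 -0.707] y [-0.997 -0.078  0.001] w 0.0477 f [-0.1  0.2 -1.6]
shift units [-0.2   0.06 -0.37]
rotvec [-0.06 -0.12  0.43]
```

```bash
python3 -m creep '[[44,-0.2,0.06,-0.4,0,0,0.4],[44,0,0,0,0,0,0],[44,0,0,0,0,0,0]]'
python3 - <<'E'
from h import *
show((.508,-.339,.19))
p=capture("scene"); im=p["frame"][:,:,::-1].copy()
w=capture("wrist")["frame"][:,:,::-1]
b=box(.048,.048,.13,.23); print(proj(p,flat(b,[.508,-.3355,4.5])).round(0).tolist())
a=cv2.resize(im[100:240,130:290],None,fx=3.3,fy=3.3,interpolation=cv2.INTER_CUBIC)
cv2.imwrite("pics/s6.png",a)
E
```

```text
time_s: 20.1
tcp_pos: [0.508, -0.3383, 0.1884]
eef_rot: [179.8, -45.0, -84.9]
contact_force: [-0.0, -0.2, -1.7]
gripper_width: 0.0482
gripper_force: 20.0
q [ -0.7  11.2 -52.   69.9 -48.5 -53.1] tcp [ 0.508  -0.3383  0.1884] z [ 0.059 -0.704 -0.707] y [-0.996 -0.086  0.003] w 0.0482 f [-0.  -0.2 -1.7]
shift units [-0.   -0.03  0.06]
[[202.0, 147.0], [197.0, 120.0], [218.0, 150.0], [215.0, 122.0], [197.0, 159.0], [192.0, 132.0], [214.0, 162.0], [210.0, 135.0]]
```

View pics/s6.png

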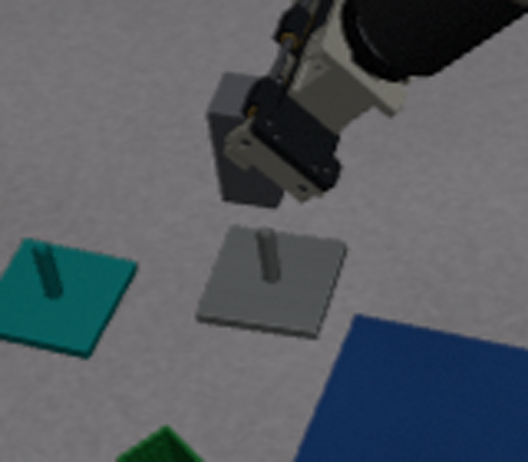

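The jar hangs mouth down directly above the free peg. Its visible corners at crop (208,112), (222,200) and (277,207) match the prediction. Descending.

```bash
python3 -m creep '[[44,0,0,-0.3,0,0,0],[44,0,0,-0.5,0,0,0],[44,0,0,-0.5,0,0,0],[44,0,0,-0.4,0,0,0],[44,0,0,0,0,0,0]]'
python3 -m creep '[[44,0,0,-0.4,0,0,0],[44,0,0,-0.5,0,0,0],[44,0,0,-0.5,0,0,0],[44,0,0,-0.5,0,0,0],[44,0,0,-0.4,0,0,0],[44,0,0,-0.2,0,0,0],[44,0,0,0,0,0,0],[44,0,0,0,0,0,0]]'
```

```text
time_s: 20.62
tcp_pos: [0.5074, -0.3383, 0.1432]
eef_rot: [179.5, -44.9, -84.7]
contact_force: [-0.1, 0.1, -2.1]
gripper_width: 0.0479
gripper_force: 20.0
time_s: 21.28
tcp_pos: [0.5082, -0.3388, 0.0831]
eef_rot: [179.7, -45.0, -84.8]
contact_force: [1.2, 0.4, -1.2]
gripper_width: 0.0481
gripper_force: 20.0
```

```bash
python3 -m creep '[[44,0,0,-0.15,0,0,0],[44,0,0,-0.1,0,0,0],[44,0,0,0,0,0,0],[44,0,0,0,0,0,0]]'
python3 -m creep '[[44,0,0,-0.06,0,0,0],[44,0,0,0,0,0,0],[44,0,0,0,0,0,0]]'
python3 -m creep '[[44,0,0,-0.05,0,0,0],[44,0,0,0,0,0,0],[44,0,0,0,0,0,0]]'
python3 -m creep '[[44,0,0,-0.05,0,0,0],[44,0,0,0,0,0,0],[44,0,0,0,0,0,0]]'
```

```text
time_s: 21.62
tcp_pos: [0.5081, -0.3385, 0.0768]
eef_rot: [179.7, -45.0, -84.8]
contact_force: [0.7, -0.2, -1.2]
gripper_width: 0.048
gripper_force: 20.0
time_s: 21.87
tcp_pos: [0.508, -0.3385, 0.0751]
eef_rot: [179.7, -45.0, -84.8]
contact_force: [-0.3, 0.0, -2.0]
gripper_width: 0.048
gripper_force: 20.0
time_s: 22.12
tcp_pos: [0.5082, -0.3386, 0.0741]
eef_rot: [179.7, -45.0, -84.9]
contact_force: [-0.7, -0.5, 0.7]
gripper_width: 0.0478
gripper_force: 20.0
time_s: 22.37
tcp_pos: [0.5083, -0.3391, 0.0739]
eef_rot: [179.8, -45.1, -84.9]
contact_force: [-4.2, 2.3, 7.1]
gripper_width: 0.0479
gripper_force: 20.0
```

```bash
python3 -m creep '[[44,0,0,-0.04,0,0,0],[44,0,0,0,0,0,0],[44,0,0,0,0,0,0]]'
python3 -m creep '[[44,0,0,0.04,0,0,0],[50,0,0,0,0,0,0],[60,0,0,0,0,0,0],[87,0,0,0,0,0,0],[87,0,0,0,0,0,0],[87,0,0,0,0,0,0],[87,0,0,0,0,0,0],[87,0,0,0,0,0,0]]'
python3 -m creep '[[87,-0.03,0.3,0.3,0,0,0],[87,-0.04,0.5,0.5,0,0,0],[87,-0.04,0.6,0.6,0,0,0],[87,-0.04,0.7,0.7,0,0,0],[87,-0.04,0.7,0.7,0,0,0],[87,-0.04,0.7,0.7,0,0,0],[87,-0.04,0.5,0.7,0,0,0],[87,0,0,0,0,0,0]]'
python3 - <<'E'
from h import *
show()
INV=[box(.048,.048,.012,.112)]
ps=[capture("scene"),capture("top")]
ms=[]
for p in ps:
    q=proj(p,flat(INV[0],[.508,-.3355,4.5])); c=(q.min(0)+q.max(0))/2
    L=outline_of(p,"jar_used")+outline_of(p,"jar"); b=min(L,key=lambda d:abs((d["bbox"][0]+d["bbox"][2])/2-c[0])+abs((d["bbox"][1]+d["bbox"][3])/2-c[1]))
    print(c,b["bbox"],b["conf"]); print(fit([p],[b["region"]],INV,[.508,-.3355,4.5]))
a=ps[0]["frame"][120:320,110:360,::-1];b=ps[1]["frame"][130:330,180:430,::-1]
cv2.imwrite("pics/b7.png",cv2.resize(np.hstack([a,b]),None,fx=1.6,fy=1.6,interpolation=cv2.INTER_CUBIC))
E
```

```text
time_s: 22.62
tcp_pos: [0.5084, -0.3394, 0.0738]
eef_rot: [179.9, -45.2, -85.0]
contact_force: [-4.8, 3.0, 12.8]
gripper_width: 0.0482
gripper_force: 20.0
time_s: 23.28
tcp_pos: [0.508, -0.3384, 0.0724]
eef_rot: [179.7, -45.0, -84.8]
contact_force: [-0.1, 0.1, -0.3]
gripper_width: 0.0834
gripper_force: 0.0
time_s: 23.95
tcp_pos: [0.5034, -0.2359, 0.1805]
eef_rot: [-179.9, -44.9, -84.9]
contact_force: [1.2, 1.0, -0.7]
gripper_width: 0.0869
gripper_force: 0.0
q [ 15.8  11.1 -52.2  58.  -55.  -57.4] tcp [ 0.5034 -0.2359  0.1805] z [ 0.064 -0.703 -0.708] y [-0.996 -0.09  -0.001] w 0.0869 f [ 1.2  1.  -0.7]
[209.87783432 171.31332242] [195.2, 152.5, 222.6, 192.3] 0.6
(array([ 0.50830112, -0.33745454,  4.33381009]), np.float64(0.0422829581993569))
[379.52120305 257.75213609] [365.9, 246.7, 392.5, 269.2] 0.59
(array([ 0.5101779 , -0.33471985,  5.15073963]), np.float64(0.06986648250460403))
```

View pics/b7.png

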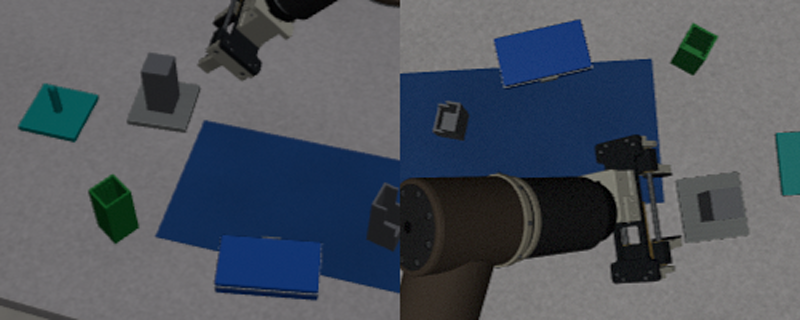

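The jar stands mouth down over the free peg (scene crop (160,85)), seated with its top at the expected height, upright, and clear of the gripper. Handing in.

```bash
python3 -c "
from plant import close_job
print(close_job())"
```

```text
the job is handed in; nothing more can be done
None
```

The sound jar was laid on its side and released, then regrasped and set mouth down over the free peg; the last camera check showed it upright and seated, and I handed the job in at about 24 s (no verdict was returned).

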